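# Fetch the spice tin from under the rack with the trigger reacher

### The job

The green spice tin has been pushed back under the low wire rack. Take the reacher off its two-pin dock, squeeze its trigger so that its jaws close on the tin under the rack, and with the jaws holding it draw the tin completely out, to stand upright and free on the ledge in front of the rack. Then lower the reacher back onto both pins of its dock, the same way round as before, let go only once it is fully down, and do not touch the tin with the robot itself or disturb the other things on the ledge.

Things in the scene. Friction and masses are not known exactly. Their poses are not given: they have to be found in the camera images.
- reacher: trigger reacher, 245 mm long, 0.32 kg, balanced near its grip; hangs level on both dock pins at the start. Origin at the grip centre; +x to the jaws, +y to the orange fixed half of the handle, z up. Its lowest parts lie at z = -24 mm. Under the handle an aluminium plate: x -80 to 80, y -3 to 27, z -24 to -16 mm, with the two holes
- grip (a point): point to grip (the reacher's origin, frame as the reacher's), between two upright flat slabs, x -26 to 26 mm, z -14 to 22: orange fixed half, outer face at y = 30, red trigger, outer face at y = -30 when free, so 60 mm wide free. Close the fingers along y. The plate and head are all below z = -10, but for the jaws (up to z = 4, x 107 to 165)
- trigger (a joint): travel of the red trigger towards the orange half (reacher's +y): 0 free, 0.026 m full. Spring: 14 N at 0, plus 0.3 N per mm (20 N at 20 mm). The moving jaw travels along equally; jaws meet the tin at about 0.021 (handle 39 mm wide). Gripped 56 to 58 mm wide, the reacher is held by the spring with jaws open. The jaws' midline stays midway between the fingers
- jaw_fixed (a point): middle of the inner face of the fixed black rubber jaw, at (136, 33, -10) mm in the reacher's frame. Both jaws are flat pads, 58 mm long in x (107 to 165) and 28 mm high; behind them, at x 95 to 107, is the cross head, 94 mm wide. Free, the jaws are 66 mm apart, about y = 0
- jaw: the moving black rubber jaw, its inner face at y = -33 mm of the reacher's frame when free; its origin is the reacher's origin shifted along the reacher's y by the trigger's travel, axes as the reacher's
- tin: green plastic spice tin, a round upright cylinder of 46 mm diameter, 70 mm tall with its slightly narrower flip cap (from 58 mm up), about 0.12 kg, standing on the ledge in the low gap under the rack, 108 to 125 mm behind the rack's front edge; origin at the centre of its underside, z up
- rack: fixed steel wire rack, 340 mm wide, 220 deep. Origin on the ledge below the middle of its front edge; +x level into the gap, +y along the edge. The gap is 95 mm high, between legs with inner faces at y = +-156 mm; grid at 95 to 105 mm; guard rails at the front edge rise to 172 mm, so the gripper must lean back from the rack while the reacher is inside
- dock: fixed dark wooden dock block, 170 x 34 x 34 mm, with two upright brass pins. Origin at the centre of its underside, x along it, towards the front pin
- pin_front (a point): axis of the front dock pin at the block's top face (34 mm above the ledge). The pin is 10 mm thick and 22 mm tall, its upper 10 mm a cone that narrows to 3 mm
- pin_rear (a point): the same for the rear pin, 124 mm behind the front one
- hole_front (a point): centre of the reacher's front hole at the plate's underside (reacher frame +62, +12, -24 mm); coincides with pin_front when hung up
- hole_rear (a point): centre of the reacher's rear hole at the plate's underside (reacher frame -62, +12, -24 mm); coincides with pin_rear when hung up
- casserole: bystander: steel casserole with hinged lid, 184 mm across plus side handles, 125 mm tall; origin under its centre
- tumbler_a: bystander: glass tumbler, 68 mm across, 110 mm tall; origin under its centre
- tumbler_b: bystander: glass tumbler, 68 mm across, 110 mm tall; origin under its centre
- chakla: bystander: round wooden chakla (rolling board) on three feet, 210 mm across, 34 mm tall; origin under its centre
- jar: bystander: amber glass jar with steel lid, 68 mm across, 110 mm tall; origin under its centre
- katori: bystander: small copper bowl, 90 mm across, 45 mm tall; origin under its centre
Things that resemble listed ones, but are neither listed nor needed, are in the scene too. There is more than one size of the tin; the job needs the largest.

How it is judged:
By the outcome, as a careful person would: the job done as asked, in the order asked, and still so for the second after the job is handed in, with the robot touching nothing.
It also fails if it takes over 56 s, if anything falls off the work surface, if the arm or the gripper's body presses on something with over 40 N, if the wrist force passes 120 N, or if a joint passes its speed limit or range.

### The arm

A 6-joint arm with a two-finger parallel gripper is mounted at the origin on the work surface. World frame = base frame: x ahead of the robot, y to its left, z up, the work surface at z = 0. Lengths are in m, angles in rad, forces in N, time in s.
With the tool pointing down it reaches from about 0.25 to 0.775 m from the base axis. Payload 4 kg.
Tool frame: the origin (TCP) lies at the very end of the fingers, on their centre line; the grasp point (between the pads) lies 19 mm behind it (robot.pinch_z is the distance from the TCP to the grasp point, in m); z points along the fingers, y is the line along which they close (so a half turn about z gives the same grasp; the last joint's range is limited). The gripper opens to 94 mm and grips with 3 to 60 N. Pads are 16 mm wide; open, the fingers measure 119 mm over their backs; the gripper's body (75 mm by 177 mm) begins 78 mm behind the grasp point.
Start: joints at [-1.427, 0.087, 1.371, -0, 1.684, -0.103], TCP at [0.134, -0.533, 0.206] pointing down, gripper open.
Joint ranges: [-3.1, 3.1], [-0.76, 2.03], [0.27, 2.55], [-1.08, 4.22], [0.17, 2.65], [-2.57, 2.57]. Speed limits (rad/s): [2.79, 2.79, 3.14, 3.14, 3.14, 3.14].

### API

Orientations are given as [roll, pitch, yaw] about the fixed x, y, z axes, in that order (R = Rz(yaw) Ry(pitch) Rx(roll)).
In Python, from bench import robot gives the robot as it stands.
- The arm moves only by the tool arm_command, never from a script. Its argument "targets" is one flat list of numbers, 7 for each row, row after row: the turn, a rotation vector about the tool's x, y, z in degrees, then the shift along the tool's x, y, z in mm, then the closure, from -1 (fully open) to 1 (shut). In form: [ax, ay, az, x, y, z, hand, ax, ay, az, x, y, z, hand, ...]. A call has 1 to 20 rows; each row is the pose to reach, as a shift and turn from the pose commanded when the call began, along the tool's axes at that moment; what a row does not reach only later rows make up. A row lasts 1/10 s, in which the tool goes at most 50 mm and 8.59 degrees, less where a joint would pass 70% of its speed; a pose out of reach is approached as far as the arm can. A call with a gripper value outside its range is refused whole. The fingers move at their own pace and stop on an object; the grip force is fixed at half the most. Time passes only in rows, so rows that repeat a pose let the fingers close. It gives the time, the measured TCP pose, the force, the opening and the grip force at its end, in the units of the state.
- robot.get_obs(): the state, without advancing time (a new reading comes with each control period).
- robot.snapshot(name): name is "scene" or "side" or "wrist"; returns a dict with "color" (420x560x3 uint8, red, green, blue), "range_z" (420x560 float32, m along the optical axis (not along the pixel's ray), 0 where there is no reading), "fx", "fy", "cx", "cy" (pixels), "T" (4x4, takes a point from camera to world coordinates); the wrist camera has in their place "T_tool_cam" (4x4, takes a point from camera to tool coordinates, whose origin is the TCP and whose axes are the flange's). Camera axes: x right, y down, z forward; pixel columns grow to the right and rows downward; lengths in m; the calibration is good to about 2 mm. A picture is of the moment at which its call begins: read the wrist's pose just before it.
- robot.close_job(): hands the job in; it is judged then, once.
The state is a dict: "time": time; "joint_positions": joint angles; "qvel": joint speeds; "joint_torque": joint torques, N m; "tool_pos": TCP position; "ee_rot": TCP orientation; "wrist_force": force on the tool from outside, world axes, zero at the start; "wrist_torque": the same for the moment, N m; "width": finger opening in m; "finger_force": force on a finger pad.
Only numpy, scipy, OpenCV 4.12 (cv2) and the standard library are available. Lean on these libraries where they do the work, as an engineer would, in place of code of your own. Each camera call takes 0.05 s, during which the arm holds its last target. There are 200 camera calls.

## Working session

There is one attempt and no reset: what is moved stays moved. The work goes in short steps, Python scripts to look and compute and a tool call to move; the robot and the scene stay as the last step left them, time stands still between calls to the robot, and variables do not carry over. Pictures are saved under pics/ and viewed, at most 13 in all, crops included, and the job is handed in when it is done.

Besides the shell and the picture viewer there is one more tool, called after "Call:" by a JSON object that holds its "fn" and its "kwargs". arm_command: Moves the arm, as the interface text tells. Its arguments: {"type":"object","properties":{"targets":{"type":"array"}},"required":["targets"]}

```bash
ls; mkdir -p pics
cat > h.py <<'E'
import numpy as np,cv2
from bench import robot
from scipy.spatial.transform import Rotation as R
def snap(n):
    o=robot.get_obs(); s=robot.snapshot(n)
    if 'T' not in s:
        T=np.eye(4);T[:3,:3]=R.from_euler('xyz',o['ee_rot']).as_matrix();T[:3,3]=o['tool_pos'];s['T']=T@s['T_tool_cam']
    return s
def cloud(s):
    z=s['range_z'];v,u=np.indices(z.shape)
    p=np.stack([(u-s['cx'])/s['fx']*z,(v-s['cy'])/s['fy']*z,z],-1)@s['T'][:3,:3].T+s['T'][:3,3]
    p[z==0]=np.nan
    return p
def save(s,f): cv2.imwrite('pics/'+f,s['color'][:,:,::-1])
E
python3 - <<'E'
from h import *
o=robot.get_obs();print(o)
import pickle
d={}
for n in('scene','side','wrist'):
    d[n]=snap(n); print(n,d[n]['T'].round(3).tolist(),d[n]['fx'])
pickle.dump(d,open('d0.pkl','wb'))
im=[d[n]['color'] for n in('scene','side')]
for n in d: save(d[n],n+'0.png')
E
```

```text
pics
{'time': 0.0, 'joint_positions': array([-1.42711271e+00,  8.79400522e-02,  1.37222057e+00, -1.25868861e-05,
        1.68359950e+00, -1.03085278e-01]), 'qvel': array([ 0.00164279, -0.00016109, -0.00057447, -0.00015622, -0.00029904,
        0.00078282]), 'joint_torque': array([ 1.43688696e-03, -3.40181029e+01, -3.02425218e+01,  7.20451679e-02,
        3.31787718e-02, -1.76135422e-04]), 'tool_pos': array([ 0.13427087, -0.53280096,  0.20432944]), 'ee_rot': array([-3.13943540e+00, -2.10595573e-04,  2.46767266e-01]), 'wrist_force': array([0.4851273 , 1.21821392, 0.24934807]), 'wrist_torque': array([ 0.04120886, -0.00562683,  0.01153909]), 'finger_force': 0.0, 'width': 0.09404469246063017}
scene [[-0.593, 0.526, -0.61, 1.383], [0.805, 0.396, -0.442, 0.672], [0.009, -0.753, -0.658, 0.987], [0.0, 0.0, 0.0, 1.0]] 517.1594403586483
side [[-0.98, -0.15, 0.13, 0.354], [-0.199, 0.731, -0.653, 0.936], [0.003, -0.666, -0.746, 1.033], [0.0, 0.0, 0.0, 1.0]] 469.7416162355671
wrist [[0.244, -0.93, -0.276, 0.215], [-0.97, -0.234, -0.067, -0.513], [-0.003, 0.284, -0.959, 0.384], [0.0, 0.0, 0.0, 1.0]] 357.4599377492088
```

View pics/scene0.png

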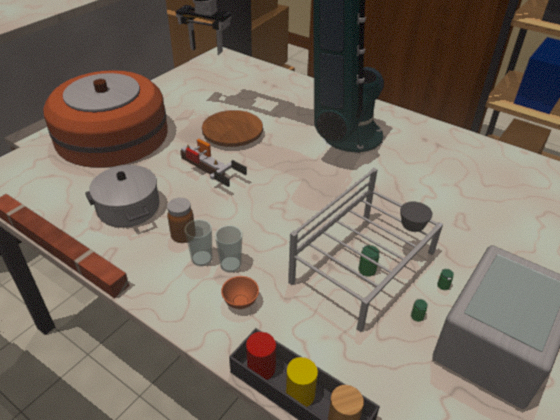

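View pics/side0.png

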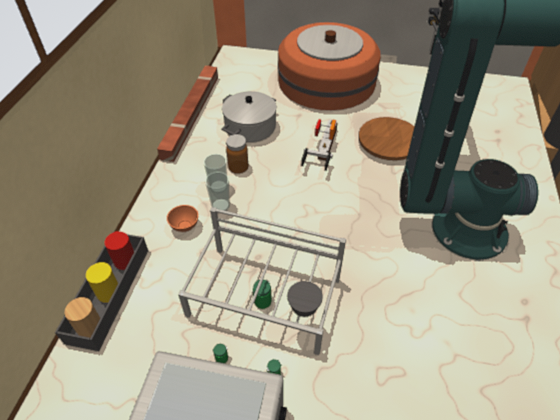

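The scene view shows the reacher at about (210,163) with its jaws towards (240,175), the rack with its railed front edge from (293,235) to (374,175), and the tin under it at (369,260). In the side view the reacher is at (322,140), the rack front runs from (215,215) to (342,245), and the tin is at (262,295).

Run:
```python
from h import *
import pickle
d=pickle.load(open('d0.pkl','rb'))
def blobs(n,name,lo,hi,box,area=15):
    s=d[n];h=cv2.cvtColor(s['color'],cv2.COLOR_RGB2HSV);m=cv2.inRange(h,lo,hi)
    k=np.zeros_like(m);x0,y0,x1,y1=box;k[y0:y1,x0:x1]=1;m=m*k
    c,l,st,ce=cv2.connectedComponentsWithStats(m);P=cloud(s)
    for i in range(1,c):
        if st[i,4]<area: continue
        p=P[l==i]
        print(n,name,st[i],'med',np.nanmedian(p,0).round(3),'lo',np.nanpercentile(p,3,axis=0).round(3),'hi',np.nanpercentile(p,97,axis=0).round(3))
for n,b in(('scene',(340,230,480,330)),('side',(180,270,320,400))): blobs(n,'green',(55,90,20),(90,255,255),b)
for n,b in(('scene',(170,130,260,200)),('side',(295,110,350,180))):
    blobs(n,'red',(0,150,60),(6,255,255),b);blobs(n,'red2',(174,150,60),(180,255,255),b);blobs(n,'orange',(7,170,90),(18,255,255),b)
# height-limited points
for n,b in(('scene',(170,130,260,200)),('side',(295,110,350,180))):
    P=cloud(d[n])[b[1]:b[3],b[0]:b[2]].reshape(-1,3)
    for z0,z1 in((.015,.033),(.036,.045),(.045,.065),(.065,.09)):
        q=P[(P[:,2]>z0)&(P[:,2]<z1)]
        if len(q)>5:
            r=cv2.minAreaRect((q[:,:2]*1000).astype(np.float32));print(n,z0,len(q),q.mean(0).round(3),r)
for n,b in(('scene',(280,160,450,330)),('side',(175,200,350,350))):
    P=cloud(d[n])[b[1]:b[3],b[0]:b[2]].reshape(-1,3)
    for z0,z1 in((.02,.08),(.09,.108),(.115,.145),(.16,.18)):
        q=P[(P[:,2]>z0)&(P[:,2]<z1)]
        if len(q)>5:
            r=cv2.minAreaRect((q[:,:2]*1000).astype(np.float32));print(n,z0,len(q),q.mean(0).round(3),cv2.boxPoints(r).round(0).tolist())
for n,b in (('scene',(165,130,255,200)),('side',(290,105,355,180)),('scene',(280,160,450,330))):
    c=d[n]['color'][b[1]:b[3],b[0]:b[2],::-1]; 
    c=cv2.resize(c,None,fx=(380/c.shape[1]),fy=380/c.shape[1],interpolation=cv2.INTER_CUBIC)
    c=cv2.copyMakeBorder(c,0,600-min(600,c.shape[0]),0,0,0)[:600]; 
    try: out=np.hstack([out,c])
    except NameError: out=c
cv2.imwrite('pics/crop1.png',out[:, :760]); cv2.imwrite('pics/wrist_b.png',d['wrist']['color'][:,:,::-1])
```

```text
scene green [363 247  15  10  41] med [0.53 0.34 0.07] lo [0.518 0.326 0.068] hi [0.54  0.359 0.073]
scene green [360 257  16  18 120] med [0.543 0.344 0.031] lo [0.534 0.329 0.006] hi [0.547 0.359 0.057]
scene green [442 270  10   7  40] med [0.456 0.518 0.048] lo [0.445 0.508 0.045] hi [0.466 0.528 0.051]
scene green [438 275  13  14  84] med [0.468 0.52  0.024] lo [0.46  0.508 0.008] hi [0.472 0.531 0.042]
scene green [412 300  14  21 123] med [0.592 0.508 0.038] lo [0.573 0.497 0.007] hi [0.597 0.519 0.05 ]
side green [253 281   6  10  22] med [0.537 0.345 0.069] lo [0.534 0.33  0.066] hi [0.54  0.356 0.071]
side green [255 280  16  29 314] med [0.514 0.359 0.054] lo [0.501 0.33  0.01 ] hi [0.531 0.367 0.072]
side green [214 344  14  19 197] med [0.577 0.514 0.044] lo [0.566 0.498 0.011] hi [0.591 0.523 0.049]
side green [268 360  12  14 134] med [0.453 0.522 0.046] lo [0.441 0.509 0.035] hi [0.465 0.533 0.05 ]
scene red [186 148  13  15 103] med [ 0.487 -0.291  0.069] lo [ 0.481 -0.313  0.05 ] hi [ 0.491 -0.269  0.082]
scene orange [197 139  13  17 100] med [ 0.439 -0.285  0.08 
[... 1494 characters left out ...]

scene 0.09 2429 [0.546 0.333 0.104] [[342.0, 235.0], [681.0, 202.0], [702.0, 424.0], [363.0, 456.0]]
scene 0.115 649 [0.514 0.302 0.134] [[342.0, 591.0], [343.0, 202.0], [682.0, 203.0], [680.0, 593.0]]
scene 0.16 410 [0.528 0.226 0.171] [[338.0, 235.0], [681.0, 205.0], [682.0, 221.0], [339.0, 251.0]]
side 0.02 1190 [0.628 0.27  0.047] [[269.0, 281.0], [770.0, 13.0], [938.0, 327.0], [437.0, 595.0]]
side 0.09 2926 [0.52  0.343 0.103] [[341.0, 237.0], [679.0, 204.0], [701.0, 426.0], [363.0, 459.0]]
side 0.115 587 [0.494 0.26  0.134] [[341.0, 240.0], [678.0, 206.0], [698.0, 407.0], [362.0, 441.0]]
side 0.16 507 [0.506 0.231 0.169] [[341.0, 239.0], [679.0, 206.0], [680.0, 221.0], [342.0, 254.0]]
```

View pics/crop1.png

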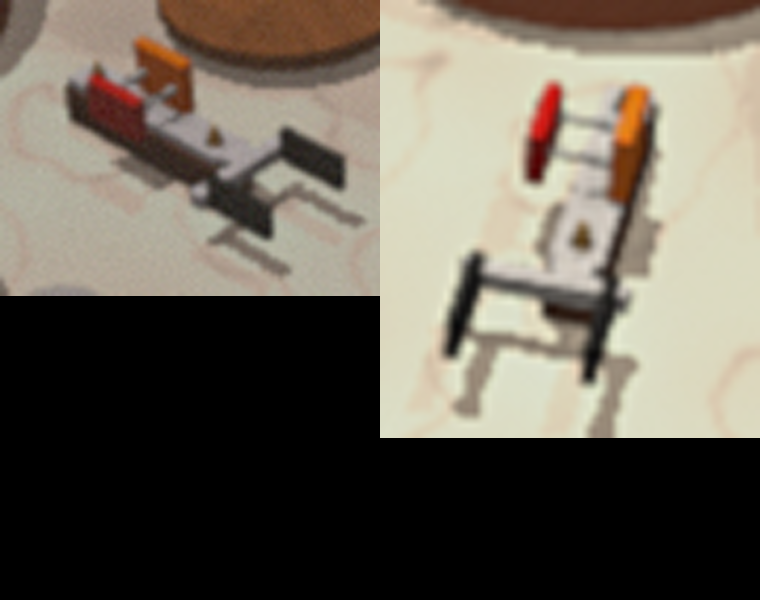

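The crop shows the orange half towards world -x and the red trigger towards +x, with the jaws pointing to about +y. Next: tin fit, obstacle footprints and the rack frame.

Run:
```python
from h import *
import pickle
from scipy.optimize import least_squares
d=pickle.load(open('d0.pkl','rb'))
Q=[]
for n,b in(('scene',(350,240,385,285)),('side',(245,270,280,315))):
    s=d[n];h=cv2.cvtColor(s['color'],cv2.COLOR_RGB2HSV);m=cv2.inRange(h,(55,90,20),(90,255,255))
    k=np.zeros_like(m);k[b[1]:b[3],b[0]:b[2]]=1
    m=cv2.erode(m*k,np.ones((2,2)))
    p=cloud(s)[m>0];q=p[(p[:,2]>.008)&(p[:,2]<.055)];Q.append(q)
    t=p[(p[:,2]>.066)&(p[:,2]<.076)];print(n,len(q),'top mean',t.mean(0).round(4),t.max(0),t.min(0))
    f=least_squares(lambda c:np.hypot(*(q[:,:2]-c).T)-.023,t.mean(0)[:2],loss='soft_l1',f_scale=.002);print(n,'circle',f.x,np.abs(f.fun).mean())
q=np.vstack(Q)
f=least_squares(lambda c:np.hypot(*(q[:,:2]-c).T)-.023,[.53,.34],loss='soft_l1',f_scale=.002);print('both',f.x)
F=np.array([.5107,.220]);a=np.radians(84.5);X=np.array([np.cos(a),np.sin(a)])
print('rack frame',(f.x-F)@X,(f.x-F)@[-X[1],X[0]])
# objects: occupancy blobs above ledge
P=np.vstack([cloud(d[n]).reshape(-1,3) for n in('scene','side')]);P=P[np.isfinite(P).all(1)]
P=P[(P[:,2]>.02)&(P[:,2]<.3)&(P[:,0]>.2)&(P[:,0]<1)&(abs(P[:,1])<.8)]
g=np.zeros((320,160),np.uint8);g[((P[:,1]+.8)*200).astype(int),((P[:,0]-.2)*200).astype(int)]=1
c,l,st,_=cv2.connectedComponentsWithStats(g)
L=l[((P[:,1]+.8)*200).astype(int),((P[:,0]-.2)*200).astype(int)]
for i in range(1,c):
    if st[i,4]>20:
        p=P[L==i];print(np.percentile(p,2,axis=0).round(3),np.percentile(p,98,axis=0).round(3))
```

```text
scene 32 top mean [0.5383 0.3487 0.0712] [0.53852662 0.35154198 0.07146358] [0.53806871 0.3458623  0.07101549]
scene circle [0.52195261 0.34297591] 0.0013825424577780707
side 141 top mean [0.5149 0.347  0.0691] [0.53681918 0.36603889 0.07388553] [0.50271311 0.32810744 0.06604402]
side circle [0.52335047 0.34287323] 0.0007440525846282093
both [0.52283088 0.34268471]
rack frame 0.12328258911615632 -0.00031622336579906836
[ 0.337 -0.768  0.026] [ 0.687 -0.471  0.177]
[ 0.919 -0.577  0.022] [ 0.971 -0.101  0.054]
[ 0.203 -0.429  0.023] [ 0.345 -0.233  0.039]
[ 0.639 -0.396  0.025] [ 0.812 -0.226  0.111]
[ 0.426 -0.374  0.021] [ 0.461 -0.34   0.054]
[ 0.427 -0.315  0.026] [ 0.509 -0.127  0.087]
[ 0.679 -0.145  0.023] [ 0.744 -0.087  0.113]
[ 0.688 -0.051  0.024] [0.777 0.085 0.111]
[ 0.201 -0.032  0.11 ] [0.22  0.08  0.296]
[0.754 0.108 0.021] [0.837 0.191 0.047]
[0.35  0.212 0.03 ] [0.695 0.452 0.172]
[0.864 0.253 0.022] [0.955 0.549 0.098]
[0.567 0.493 0.021] [0.597 0.523 0.05 ]
[0.441 0.505 0.024] [0.471 0.534 0.051]
[0.428 0.584 0.034] [0.68  0.767 0.167]
```

The tin fits a 23 mm circle at (0.523, 0.343), which is 123 mm behind the edge and within the stated range. I'll move above the dock for a wrist view.

Call:
{"fn": "arm_command", "kwargs": {"targets": [0,0,0,0,0,-45,-1,0,0,0,0,0,-80,-1,0,0,-70,355,-78,-70,-1,0,0,-70,355,-78,-70,-1,0,0,-70,355,-78,-70,-1,0,0,-70,355,-78,-70,-1,0,0,-70,355,-78,-70,-1,0,0,-70,355,-78,-70,-1,0,0,-70,355,-78,-70,-1,0,0,-70,355,-78,-70,-1,0,0,-70,355,-78,-70,-1,0,0,-70,355,-78,-70,-1,0,0,-70,355,-78,-70,-1]}}

```text
time: 1.45
tool_pos: [0.4584, -0.3718, 0.2756]
ee_rot: [-3.141, 0.0, 1.465]
wrist_force: [0.2, -0.4, 0.2]
width: 0.0936
finger_force: 0.0
```

Run:
```python
from h import *
import pickle
o=robot.get_obs();print(o['time'],o['tool_pos'],np.degrees(o['ee_rot']),o['joint_positions'])
s=snap('wrist');pickle.dump(s,open('w1.pkl','wb'));save(s,'w1.png')
```

```text
1.45 [ 0.45844683 -0.37180116  0.27558035] [-1.79981593e+02  2.44447453e-02  8.39214596e+01] [-7.77131907e-01  1.76165844e-01  1.13386187e+00 -5.52571287e-04
  1.83155121e+00 -6.71183756e-01]
```

View pics/w1.png

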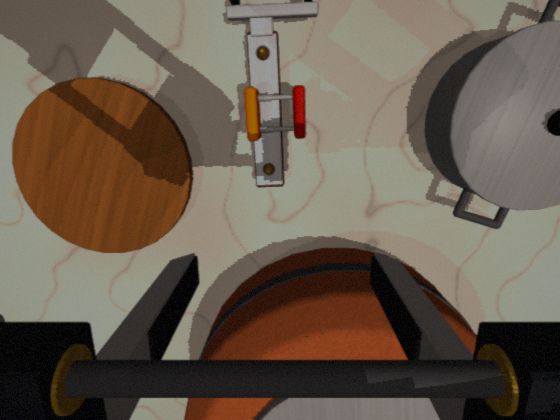

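The wrist view shows the reacher from above: brass pin tips at about (263,53) and (269,169), orange slab at (252,113) and red slab at (299,111). All of it is clear of the chakla.

```bash
cat >> h.py <<'E'
def ray(s,u,v,z):
    d=s['T'][:3,:3]@[(u-s['cx'])/s['fx'],(v-s['cy'])/s['fy'],1];c=s['T'][:3,3]
    return c+d*(z-c[2])/d[2]
def reach_pose(s,box):
    x0,y0,x1,y1=box
    h=cv2.cvtColor(s['color'],cv2.COLOR_RGB2HSV);P=cloud(s);k=np.zeros(h.shape[:2],bool);k[y0:y1,x0:x1]=1
    out={}
    for n,lo,hi in(('orange',(8,170,120),(22,255,255)),('red',(0,170,100),(6,255,255)),('pin',(14,60,30),(30,255,140))):
        m=(cv2.inRange(h,lo,hi)>0)&k
        if n!='pin': m&=(P[...,2]>.07)
        c,l,st,ce=cv2.connectedComponentsWithStats(m.astype(np.uint8))
        for i in range(1,c):
            if st[i,4]<12: continue
            v,u=np.nonzero(l==i);pz=np.nanmedian(P[l==i],0)
            q=np.array([ray(s,a,b,.080 if n!='pin' else .054) for a,b in zip(u,v)])
            r=cv2.minAreaRect((q[:,:2]*1000).astype(np.float32))
            print(n,st[i],'depthmed',pz.round(4),'centroid',q.mean(0).round(4),r)
E
python3 - <<'E'
from h import *
import pickle
s=pickle.load(open('w1.pkl','rb'));reach_pose(s,(235,20,315,195))
P=cloud(s)
for b in((225,0,320,20),(245,25,285,190)):
    q=P[b[1]:b[3],b[0]:b[2]].reshape(-1,3)
    for lo,hi in((.036,.050),(.050,.066)):
        p=q[(q[:,2]>lo)&(q[:,2]<hi)];
        if len(p)>10: print(b,lo,len(p),np.median(p,0),cv2.minAreaRect((p[:,:2]*1000).astype(np.float32)))
print(ray(s,263,53,.054),ray(s,269,169,.054))
E
```

```text
orange [244  87  14  52 541] depthmed [ 0.4342 -0.2864  0.0878] centroid [ 0.4336 -0.2865  0.08  ] ((433.466552734375, -288.0816650390625), (49.51231002807617, 11.340103149414062), 86.2328872680664)
red [294  86  11  38 372] depthmed [ 0.4825 -0.2845  0.0798] centroid [ 0.4824 -0.2848  0.08  ] ((482.1376953125, -285.3733825683594), (35.48029708862305, 9.992377281188965), 84.77759552001953)
pin [258  47  10  12  90] depthmed [ 0.4505 -0.2296  0.0488] centroid [ 0.4505 -0.2301  0.054 ] ((450.6726989746094, -229.9486541748047), (10.413996696472168, 9.282556533813477), 83.09548950195312)
pin [264 163  10  11  77] depthmed [ 0.4421 -0.3501  0.0486] centroid [ 0.4425 -0.3495  0.054 ] ((442.6390075683594, -348.9835205078125), (11.269274711608887, 10.127457618713379), 83.88821411132812)
(225, 0, 320, 20) 0.036 1442 [ 0.46545993 -0.19140616  0.04765858] ((464.9716491699219, -189.56448364257812), (17.83675193786621, 93.89425659179688), 84.11012268066406)
(225, 0, 320, 20) 0.05 50 [ 0.43032293 -0.18169898  0.05283673] ((464.9994201660156, -188.52883911132812), (12.283397674560547, 88.9898910522461), 85.4427261352539)
(245, 25, 285, 190) 0.036 3503 [ 0.4482405  -0.27014489  0.0420927 ] ((446.4352111816406, -285.75628662109375), (168.31292724609375, 30.06954574584961), 86.22392272949219)
(245, 25, 285, 190) 0.05 213 [ 0.45016627 -0.27880331  0.06435329] ((453.36480712890625, -290.59027099609375), (130.19149780273438, 27.66130256652832), 86.37164306640625)
[ 0.45113714 -0.23045323  0.054     ] [ 0.44306148 -0.35014045  0.054     ]
```

```bash
cat >> h.py <<'E'
H=np.radians(86.1);rx=np.array([np.cos(H),np.sin(H),0]);ry=np.array([-np.sin(H),np.cos(H),0]);up=np.array([0,0,1.])
def Rt(th):
    t=np.radians(th);z=rx*np.sin(t)-up*np.cos(t);x=rx*np.cos(t)+up*np.sin(t);return np.stack([x,np.cross(z,x),z],1)
def row(g,th=30):
    "g: world grasp point -> row from present pose"
    o=robot.get_obs();A=R.from_euler('xyz',o['ee_rot']).as_matrix();T=Rt(th)
    tcp=np.array(g)+T[:,2]*.019
    return np.r_[np.degrees(R.from_matrix(A.T@T).as_rotvec()),(A.T@(tcp-o['tool_pos']))*1000].round(1)
def grasp():
    o=robot.get_obs();A=R.from_euler('xyz',o['ee_rot']).as_matrix();return o['tool_pos']-A[:,2]*.019
E
python3 - <<'E'
from h import *
print(robot.pinch_z)
O=np.array([.4583,-.290,.058]);g=O+.0015*ry+.004*up
print(g,row(g+.1*up),row(g))
E
```

```text
0.0188
[ 0.45680347 -0.28989798  0.062     ] [  0.6  30.   -2.1  90.9 -10.6 130.2] [  0.6  30.   -2.1  91.  -10.6 230.2]
```

Call:
{"fn": "arm_command", "kwargs": {"targets": [0.6,30,-2.1,91,-10.6,130,-1,0.6,30,-2.1,91,-10.6,130,-1,0.6,30,-2.1,91,-10.6,130,-1,0.6,30,-2.1,91,-10.6,130,-1,0.6,30,-2.1,91,-10.6,130,-1,0.6,30,-2.1,91,-10.6,130,-1,0.6,30,-2.1,91,-10.6,130,-1]}}

```text
time: 2.2
tool_pos: [0.459, -0.2806, 0.1481]
ee_rot: [3.138, -0.519, 1.507]
wrist_force: [-0.9, -0.5, 0.1]
width: 0.094
finger_force: 0.0
```

Run:
```python
from h import *
import pickle
o=robot.get_obs();print(o['tool_pos'],np.degrees(o['ee_rot']),o['joint_positions'],grasp())
O=np.array([.4583,-.290,.058]);g=O+.0015*ry+.004*up
print(row(g+.03*up),row(g))
```

```text
[ 0.45902142 -0.28062755  0.14805056] [179.8011437  -29.72095538  86.35740923] [-0.88244464  0.31838934  1.30427353  0.36759712  1.89043394 -0.76746141] [ 0.45835716 -0.29002402  0.16455102]
[  0.1   0.3   0.2 -35.9  -1.8  63. ] [  0.1   0.3   0.2 -50.7  -1.9  89.1]
```

Call:
{"fn": "arm_command", "kwargs": {"targets": [0.1,0.3,0.2,-18,-1,31,-1,0.1,0.3,0.2,-36,-1.9,63,-1,0.1,0.3,0.2,-43,-1.9,76,-1,0.1,0.3,0.2,-50.5,-1.9,89,-1,0.1,0.3,0.2,-50.5,-1.9,89,-1,0.1,0.3,0.2,-50.5,-1.9,89,-1,0.1,0.3,0.2,-50.5,-1.9,89,-1]}}

```text
time: 2.9
tool_pos: [0.4573, -0.2794, 0.0449]
ee_rot: [-3.14, -0.526, 1.503]
wrist_force: [-0.2, -0.0, 0.7]
width: 0.0941
finger_force: 0.0
```

Run:
```python
from h import *
o=robot.get_obs();print(grasp(),np.degrees(o['ee_rot']),o['wrist_force'])
O=np.array([.4583,-.290,.058]);g=O+.0015*ry+.004*up
print(row(g))
save(snap('wrist'),'w2.png')
```

```text
[ 0.45670493 -0.28892299  0.06134179] [-179.9155255   -30.15991333   86.141725  ] [-0.23828423 -0.00111551  0.71228286]
[-0.1 -0.2  0.  -0.6  0.2 -1.1]
```

View pics/w2.png

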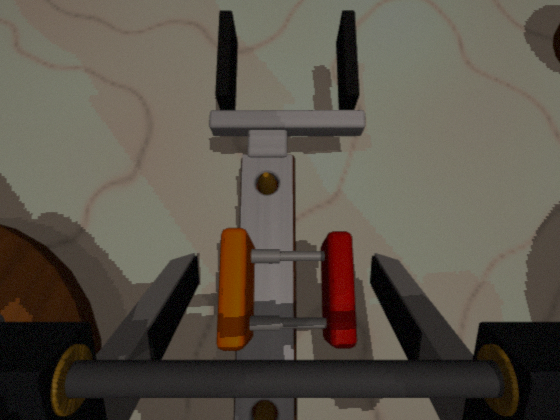

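The slabs (x 218 to 356) sit between the fingers (x 200 to 370), offset about 1 mm towards orange as intended. I'll close to about 57 mm.

Call:
{"fn": "arm_command", "kwargs": {"targets": [0,0,0,0,0,0,-0.21,0,0,0,0,0,0,-0.21,0,0,0,0,0,0,-0.21,0,0,0,0,0,0,-0.21,0,0,0,0,0,0,-0.21,0,0,0,0,0,0,-0.21]}}

```text
time: 3.55
tool_pos: [0.4559, -0.2785, 0.0433]
ee_rot: [-3.136, -0.529, 1.502]
wrist_force: [-0.8, 0.5, 1.3]
width: 0.0577
finger_force: 15.6
```

Call:
{"fn": "arm_command", "kwargs": {"targets": [0,0,0,2,0,-3.5,-0.21,0,0,0,6,0,-10.4,-0.21,0,0,0,12,0,-20.8,-0.21,0,0,0,20,0,-34.6,-0.21,0,0,0,30,0,-52,-0.21,0,0,0,30,0,-52,-0.21,0,0,0,30,0,-52,-0.21]}}

```text
time: 4.25
tool_pos: [0.457, -0.2794, 0.1041]
ee_rot: [-3.139, -0.527, 1.503]
wrist_force: [0.8, 0.6, -3.2]
width: 0.0575
finger_force: 14.9
```

Run:
```python
from h import *
o=robot.get_obs();print(grasp(),np.degrees(o['ee_rot']),o['wrist_force'],o['joint_positions'])
s=snap('wrist');P=cloud(s)
m=(s['color'].max(2)<45);m[130:]=0;m[:,:150]=0;m[:,400:]=0
c,l,st,ce=cv2.connectedComponentsWithStats(m.astype(np.uint8))
for i in range(1,c):
    if st[i,4]>100: q=P[l==i];q=q[np.isfinite(q).all(1)];print(st[i],np.percentile(q,[3,50,97],axis=0).round(4).tolist())
q=P[110:125,225:355].reshape(-1,3);print('head',np.nanmedian(q,0))
save(s,'w3.png')
```

```text
[ 0.45635482 -0.28895916  0.12049735] [-179.85001972  -30.16982445   86.09608322] [ 0.79292222  0.59677811 -3.20074803] [-0.88479175  0.3481533   1.35847768  0.36096555  1.82102597 -0.79610502]
[ 215   11   22  100 1788] [[0.4252, -0.1827, 0.1019], [0.4309, -0.1591, 0.1216], [0.4349, -0.1287, 0.123]]
[ 332   11   22   99 1783] [[0.4952, -0.1874, 0.099], [0.4985, -0.163, 0.1215], [0.5041, -0.1325, 0.1229]]
head [ 0.46595445 -0.19069239  0.10824762]
```

View pics/w3.png

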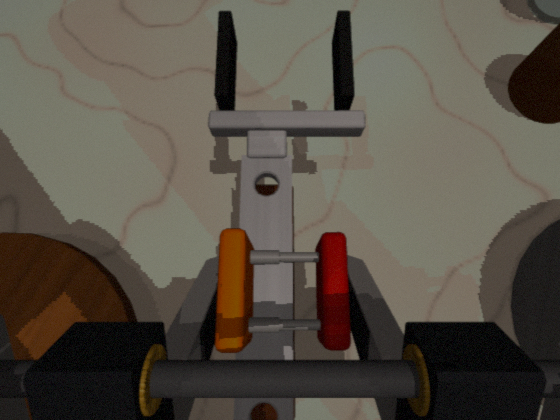

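The reacher is off the pins and level, with 3.2 N on the wrist and jaws open at pixel (225,60) and (343,60). Now to the staging point in front of the rack.

Run:
```python
from h import *
tin=np.array([.5228,.3427,0])
g=tin-.139*rx+.046*up
print(row(g-.2*rx+.07*up),row(g-.2*rx),row(g))
```

```text
[-2.000e-01 -3.000e-01 -0.000e+00  2.532e+02  2.420e+01  1.517e+02] [-2.000e-01 -3.000e-01 -0.000e+00  2.179e+02  2.450e+01  2.122e+02] [-2.000e-01 -3.000e-01 -0.000e+00  3.907e+02  2.480e+01  3.130e+02]
```

Call:
{"fn": "arm_command", "kwargs": {"targets": [0,0,0,12,1,7,-0.21,0,0,0,38,3.5,23,-0.21,0,0,0,70,6.7,42,-0.21,0,0,0,105,10,63,-0.21,0,0,0,140,13.4,84,-0.21,0,0,0,175,16.7,105,-0.21,0,0,0,208,20,125,-0.21,0,0,0,235,22.5,141,-0.21,0,0,0,253,24.2,152,-0.21,0,0,0,248,24.3,161,-0.21,0,0,0,238,24.4,178,-0.21,0,0,0,226,24.5,198,-0.21,0,0,0,218,24.5,212,-0.21,0,0,0,218,24.5,212,-0.21,0,0,0,218,24.5,212,-0.21,0,0,0,218,24.5,212,-0.21]}}

```text
time: 5.9
tool_pos: [0.5012, 0.0136, 0.031]
ee_rot: [-3.139, -0.529, 1.502]
wrist_force: [0.1, -0.1, -2.7]
width: 0.0574
finger_force: 14.9
```

Run:
```python
from h import *
from scipy.optimize import least_squares
o=robot.get_obs();print(o['time'],grasp(),np.degrees(o['ee_rot']),o['wrist_force'],o['joint_positions'],o['width'])
tin=np.array([.5228,.3427,0]);g=tin-.139*rx+.046*up
print(row(g))
s=snap('wrist');save(s,'w4.png');P=cloud(s)
h=cv2.cvtColor(s['color'],cv2.COLOR_RGB2HSV);m=cv2.inRange(h,(55,90,20),(90,255,255))>0
q=P[m];q=q[np.isfinite(q).all(1)];q=q[(q[:,2]<.056)&(q[:,2]>.005)&(abs(q[:,0]-.52)<.06)&(q[:,1]<.4)];print(len(q),q.mean(0) if len(q) else '')
if len(q)>20: print(least_squares(lambda c:np.hypot(*(q[:,:2]-c).T)-.023,[.523,.343],loss='soft_l1',f_scale=.002).x)
```

```text
5.9 [0.5006288  0.00407297 0.04741624] [-179.86241717  -30.28290966   86.08290578] [ 0.05630283 -0.05842123 -2.72531296] [-0.43065273  0.16896268  1.74136841  0.49375783  1.45355967 -0.47763635] 0.05740155691525866
[-1.000e-01 -3.000e-01 -0.000e+00  1.722e+02 -7.000e-01  1.023e+02]
1 [0.54251363 0.10757656 0.04772613]
```

View pics/w4.png

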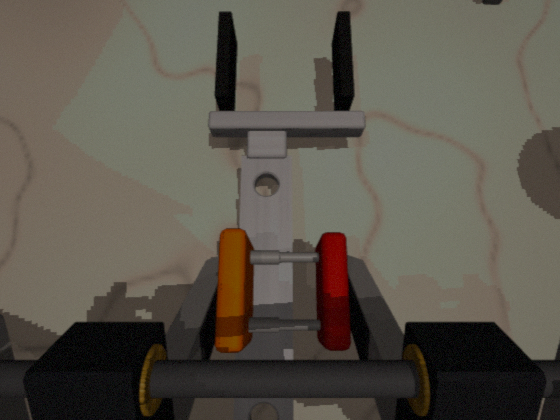

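The wrist view shows the reacher steady in the grip (jaws at (225,60) and (343,60)), and the tin is not yet in frame. I'll go in part way and check the alignment.

Call:
{"fn": "arm_command", "kwargs": {"targets": [0,0,0,13,0,8,-0.21,0,0,0,34,-0.2,20,-0.21,0,0,0,60,-0.3,35,-0.21,0,0,0,82,-0.4,49,-0.21,0,0,0,95,-0.4,56.5,-0.21,0,0,0,95,-0.4,56.5,-0.21,0,0,0,95,-0.4,56.5,-0.21]}}

```text
time: 6.65
tool_pos: [0.5074, 0.1244, 0.0294]
ee_rot: [-3.138, -0.528, 1.503]
wrist_force: [0.1, 0.0, -3.1]
width: 0.0569
finger_force: 14.9
```

Run:
```python
from h import *
from scipy.optimize import least_squares
o=robot.get_obs();print(o['time'],grasp(),o['wrist_force'],o['width'])
tin=np.array([.5228,.3427,0]);g=tin-.139*rx+.046*up
print(row(g))
s=snap('wrist');P=cloud(s)
h=cv2.cvtColor(s['color'],cv2.COLOR_RGB2HSV);m=cv2.inRange(h,(55,90,20),(90,255,255))>0
q=P[m];q=q[np.isfinite(q).all(1)];print(len(q))
q=q[(q[:,2]<.056)&(q[:,2]>.005)&(abs(q[:,0]-.52)<.06)&(q[:,1]<.4)];print(len(q),q.mean(0) if len(q) else '')
if len(q)>20: print(least_squares(lambda c:np.hypot(*(q[:,:2]-c).T)-.023,[.523,.343],loss='soft_l1',f_scale=.002).x)
a=cv2.resize(s['color'],(400,300));c=robot.snapshot('side')['color'][180:330,160:360]
cv2.imwrite('pics/c5.png',np.hstack([a,cv2.resize(c,(400,300))])[:,:,::-1])
```

```text
6.65 [0.50685827 0.1148572  0.04578708] [ 0.07563186  0.00997978 -3.12130961] 0.056918977399659024
[-0.2 -0.3  0.  77.2  0.7 44.9]
45
2 [0.51416099 0.22404329 0.046915  ]
```

View pics/c5.png

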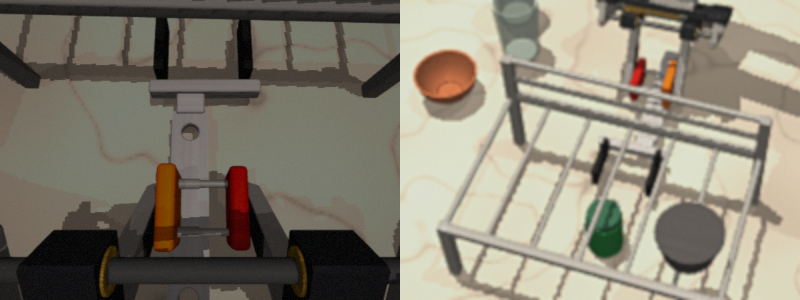

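The jaws are passing under the front rail (side crop jaws (600,165) and (653,172)) and are in line with the tin at (605,230). Continuing over the tin.

Call:
{"fn": "arm_command", "kwargs": {"targets": [0,0,0,12,0.2,7,-0.21,0,0,0,29,0.3,17,-0.21,0,0,0,45,0.5,26,-0.21,0,0,0,60,0.6,35,-0.21,0,0,0,71,0.7,41,-0.21,0,0,0,77,0.7,45,-0.21,0,0,0,77,0.7,45,-0.21,0,0,0,77,0.7,45,-0.21]}}

```text
time: 7.55
tool_pos: [0.514, 0.213, 0.029]
ee_rot: [-3.137, -0.528, 1.502]
wrist_force: [-0.6, -0.8, -3.2]
width: 0.0575
finger_force: 14.9
```

Run:
```python
from h import *
o=robot.get_obs();print(o['time'],grasp(),o['wrist_force'],o['width'],o['finger_force'])
c=robot.snapshot('side')['color'][180:330,160:360];a=robot.snapshot('scene')['color'][165:315,270:470]
cv2.imwrite('pics/c6.png',np.hstack([cv2.resize(a,(400,300)),cv2.resize(c,(400,300))])[:,:,::-1])
```

```text
7.55 [0.51344993 0.20345059 0.0454043 ] [-0.64174919 -0.824334   -3.15985316] 0.05747437803804323 14.910615384578705
```

View pics/c6.png

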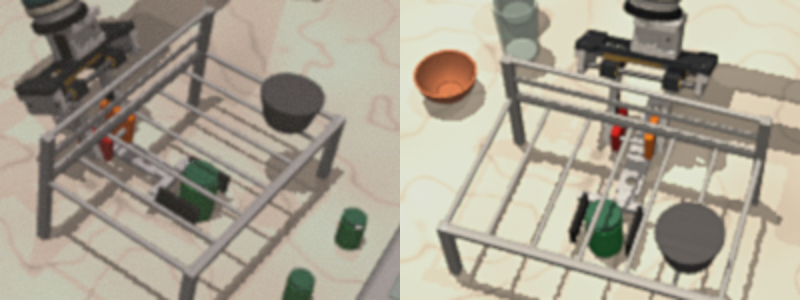

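The tin (side crop (605,228)) stands centred between both jaws, at x 578 and 633. Squeezing the trigger.

Call:
{"fn": "arm_command", "kwargs": {"targets": [0,0,0,0,0,0,0.0,0,0,0,0,0,0,0.15,0,0,0,0,0,0,0.4,0,0,0,0,0,0,0.4,0,0,0,0,0,0,0.4,0,0,0,0,0,0,0.4,0,0,0,0,0,0,0.4]}}

```text
time: 8.35
tool_pos: [0.5141, 0.2132, 0.0292]
ee_rot: [-3.137, -0.529, 1.502]
wrist_force: [0.5, -0.8, -3.0]
width: 0.0394
finger_force: 30.0
```

Call:
{"fn": "arm_command", "kwargs": {"targets": [0,0,0,1,0,-1.7,0.4,0,0,0,-6,0,-6,0.4,0,0,0,-20,0,-14,0.4,0,0,0,-38,0,-24,0.4,0,0,0,-58,0,-36,0.4,0,0,0,-79,0,-48,0.4,0,0,0,-100,0,-60,0.4,0,0,0,-121,0,-72,0.4,0,0,0,-142,0,-84,0.4,0,0,0,-160,0,-95,0.4,0,0,0,-174,0,-103,0.4,0,0,0,-181,0,-106.7,0.4,0,0,0,-181,0,-106.7,0.4,0,0,0,-181,0,-106.7,0.4]}}

```text
time: 9.75
tool_pos: [0.5, 0.0042, 0.03]
ee_rot: [-3.137, -0.53, 1.502]
wrist_force: [0.2, -0.5, -4.8]
width: 0.0394
finger_force: 30.0
```

```bash
cat >> h.py <<'E'
def tinfit(n='scene'):
    s=snap(n);P=cloud(s);h=cv2.cvtColor(s['color'],cv2.COLOR_RGB2HSV);m=cv2.inRange(h,(55,90,20),(90,255,255))>0
    q=P[m];q=q[np.isfinite(q).all(1)];q=q[(abs(q[:,0]-.52)<.1)&(q[:,1]<.46)&(q[:,1]>0)&(q[:,2]<.12)]
    if len(q)<10: return print(n,len(q))
    t=q[q[:,2]>np.percentile(q[:,2],97)-.006]
    print(n,len(q),'z',np.percentile(q[:,2],[1,99]).round(3),'top',t.mean(0).round(3),(t.max(0)-t.min(0)).round(3))
    return s
E
python3 - <<'E'
from h import *
o=robot.get_obs();print(o['time'],grasp(),o['wrist_force'],o['width'],o['finger_force'])
a=tinfit('scene')['color'][130:280,230:430];c=tinfit('side')['color'][150:300,210:410]
cv2.imwrite('pics/c7.png',np.hstack([cv2.resize(a,(400,300)),cv2.resize(c,(400,300))])[:,:,::-1])
E
```

```text
9.75 [ 0.49941328 -0.00540596  0.04636194] [ 0.21718656 -0.51271335 -4.75406459] 0.039410405592734274 29.995672702789307
scene 91 z [0.034 0.075] top [0.51  0.134 0.072] [0.035 0.034 0.006]
side 179 z [0.017 0.073] top [0.508 0.132 0.069] [0.04  0.042 0.007]
```

View pics/c7.png

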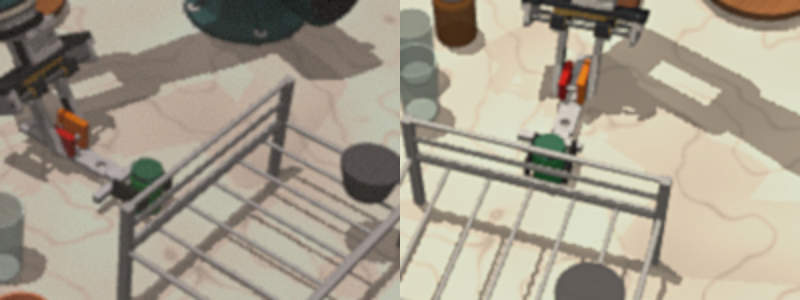

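The tin is held upright in the jaws in front of the rack (crops (147,182) and (549,155)), at y≈0.133 against the edge at 0.22. I'll set it down and open.

Call:
{"fn": "arm_command", "kwargs": {"targets": [0,0,0,-0.5,0,0.9,0.4,0,0,0,-1,0,1.8,0.4,0,0,0,-1,0,1.8,0.4,0,0,0,-1,0,1.8,0.1,0,0,0,-1,0,1.8,0,0,0,0,-1,0,1.8,-0.1,0,0,0,-1,0,1.8,-0.21,0,0,0,-1,0,1.8,-0.21,0,0,0,-1,0,1.8,-0.21,0,0,0,-1,0,1.8,-0.21]}}

```text
time: 10.85
tool_pos: [0.5001, 0.0037, 0.0279]
ee_rot: [-3.137, -0.529, 1.502]
wrist_force: [-0.6, -0.9, -3.2]
width: 0.0572
finger_force: 14.9
```

Call:
{"fn": "arm_command", "kwargs": {"targets": [0,0,0,-5,0,-1.1,-0.21,0,0,0,-14,0,-6.3,-0.21,0,0,0,-28,0,-14.4,-0.21,0,0,0,-45,0,-24,-0.21,0,0,0,-64,0,-35,-0.21,0,0,0,-82,0,-46,-0.21,0,0,0,-95,0,-53,-0.21,0,0,0,-95,0,-53,-0.21,0,0,0,-95,0,-53,-0.21]}}

```text
time: 11.75
tool_pos: [0.4927, -0.105, 0.0257]
ee_rot: [-3.137, -0.53, 1.501]
wrist_force: [-0.2, -0.3, -2.7]
width: 0.0573
finger_force: 14.9
```

Run:
```python
from h import *
o=robot.get_obs();print(o['time'],grasp(),np.degrees(o['ee_rot']),o['wrist_force'],o['width'],o['finger_force'])
tinfit('scene');tinfit('side')
A=R.from_euler('xyz',o['ee_rot']).as_matrix()
pick=np.array([.457,-.2794,.1041])  # TCP after lift
print((A.T@(pick-o['tool_pos'])*1000).round(1), (A.T@(pick+.0*up-o['tool_pos'])*1000).round(1))
T=R.from_euler('xyz',[-179.85,-30.17,86.096],degrees=True).as_matrix();print(np.degrees(R.from_matrix(A.T@T).as_rotvec()))
print('lift in tool',A.T@up)
```

```text
11.75 [ 0.49214459 -0.11458761  0.04211254] [-179.72691882  -30.3503722    85.98093935] [-0.17083358 -0.31874356 -2.73801138] 0.057297241510680025 14.915493875741959
scene 79 z [0.009 0.074] top [0.51  0.134 0.071] [0.028 0.031 0.007]
side 160 z [0.013 0.073] top [0.506 0.131 0.069] [0.037 0.041 0.008]
[-112.7  -24.2 -156.7] [-112.7  -24.2 -156.7]
[-0.0650988  -0.18073784 -0.09871658]
lift in tool [ 0.50528649 -0.00411296 -0.86294185]
```

Call:
{"fn": "arm_command", "kwargs": {"targets": [0,0,0,8,0,-14,-0.21,0,0,0,22,0,-38,-0.21,0,0,0,36,0,-62,-0.21,0,0,0,38,0,-72,-0.21,0,0,0,20,-3,-82,-0.21,0,0,0,-10,-8,-99,-0.21,0,0,0,-45,-13,-119,-0.21,0,-0.1,0,-78,-19,-138,-0.21,0,-0.2,-0.1,-102,-23,-151,-0.21,0,-0.2,-0.1,-112.7,-24.2,-156.7,-0.21,0,-0.2,-0.1,-112.7,-24.2,-156.7,-0.21,0,-0.2,-0.1,-112.7,-24.2,-156.7,-0.21,0,-0.2,-0.1,-112.7,-24.2,-156.7,-0.21]}}

```text
time: 13.15
tool_pos: [0.4575, -0.2776, 0.1044]
ee_rot: [-3.138, -0.526, 1.506]
wrist_force: [0.2, -0.3, -2.5]
width: 0.0572
finger_force: 14.9
```

```bash
cat > chk.py <<'E'
from h import *
import sys
o=robot.get_obs();print(o['time'],o['tool_pos'],grasp(),np.degrees(o['ee_rot']),o['wrist_force'],o['width'])
s=snap('wrist');save(s,sys.argv[1]);P=cloud(s)
q=P[110:125,225:355].reshape(-1,3);print('head',np.nanmedian(q,0))
m=(s['color'].max(2)<45);m[130:]=0;m[:,:150]=0;m[:,400:]=0
c,l,st,ce=cv2.connectedComponentsWithStats(m.astype(np.uint8))
for i in range(1,c):
    if st[i,4]>800: q=P[l==i];q=q[np.isfinite(q).all(1)];print(st[i],np.percentile(q,[3,50,97],axis=0).round(4).tolist())
A=R.from_euler('xyz',o['ee_rot']).as_matrix()
print((A.T@(np.array([.457,-.2794,.1041])-o['tool_pos'])*1000).round(1),A.T@up)
T=R.from_euler('xyz',[-179.85,-30.17,86.096],degrees=True).as_matrix();print(np.degrees(R.from_matrix(A.T@T).as_rotvec()))
E
python3 chk.py w8.png
```

```text
13.15 [ 0.4574901  -0.27755445  0.1044354 ] [ 0.45693469 -0.28708202  0.12086455] [-179.80024204  -30.15184833   86.26604267] [ 0.20433318 -0.29900732 -2.45955994] 0.057248793951332616
head [ 0.46639274 -0.18847061  0.10794129]
[ 215   13   22   98 1763] [[0.4253, -0.1811, 0.1018], [0.431, -0.1578, 0.1213], [0.4349, -0.1272, 0.1228]]
[ 332   13   22   98 1754] [[0.4953, -0.1855, 0.0983], [0.4985, -0.1613, 0.1209], [0.5041, -0.1308, 0.1225]]
[-1.8 -0.4 -0.6] [ 0.50229343 -0.0030147  -0.86469198]
[-0.13519254  0.01860032  0.14696583]
```

View pics/w8.png

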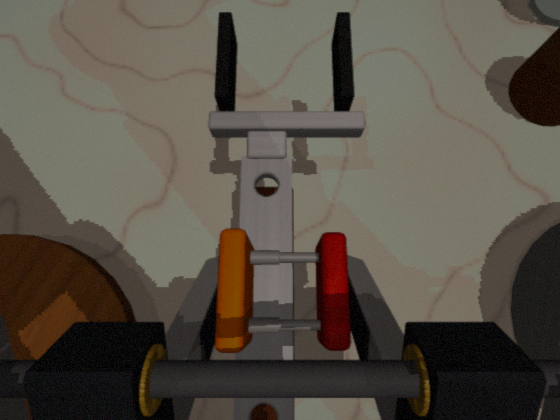

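The reacher sits in the grip as it did at pick-up (jaws at row 13 against 11, roughly 0.4 mm of slip), over the pins. I'll descend to just above the pin tips and re-check the pose.

Call:
{"fn": "arm_command", "kwargs": {"targets": [-0.1,0,0.1,-7,-0.4,9,-0.21,-0.1,0,0.1,-14,-0.4,21,-0.21,-0.1,0,0.1,-19.4,-0.4,30.8,-0.21,-0.1,0,0.1,-19.4,-0.4,30.8,-0.21,-0.1,0,0.1,-19.4,-0.4,30.8,-0.21,-0.1,0,0.1,-19.4,-0.4,30.8,-0.21]}}

```text
time: 13.8
tool_pos: [0.4568, -0.2807, 0.0682]
ee_rot: [-3.139, -0.525, 1.502]
wrist_force: [-0.4, -0.5, -2.1]
width: 0.0574
finger_force: 14.9
```

```bash
python3 chk.py w9.png
```

```text
13.8 [ 0.45678284 -0.28066685  0.06820499] [ 0.45616947 -0.29017216  0.08464497] [-179.87714291  -30.08713671   86.06278262] [-0.35707683 -0.46185814 -2.13153366] 0.05738347272215308
head [ 0.46603278 -0.19153935  0.07161624]
[ 215   13   22   98 1769] [[0.4251, -0.184, 0.0653], [0.4307, -0.1608, 0.0849], [0.4348, -0.1305, 0.0863]]
[ 332   13   22   98 1753] [[0.495, -0.1887, 0.0617], [0.4984, -0.1644, 0.0846], [0.5039, -0.1342, 0.0861]]
[ 19.1   0.1 -30.4] [ 0.50131649 -0.00185535 -0.865262  ]
[ 0.04381611  0.08279464 -0.02892698]
```

Call:
{"fn": "arm_command", "kwargs": {"targets": [0,0,0,1.5,-0.1,0.8,-0.21,0,0,0,-0.5,-0.1,4.3,-0.21,0,0,0,-2.5,-0.1,7.7,-0.21,0,0,0,-4.5,-0.1,11.2,-0.21,0,0,0,-4.5,-0.1,11.2,-0.21,0,0,0,-4.5,-0.1,11.2,-0.21]}}

```text
time: 14.45
tool_pos: [0.4565, -0.2786, 0.0557]
ee_rot: [-3.138, -0.526, 1.502]
wrist_force: [-0.4, 0.7, -3.5]
width: 0.0571
finger_force: 14.9
```

```bash
python3 chk.py w10.png
```

```text
14.45 [ 0.45645372 -0.27859488  0.05569711] [ 0.45585553 -0.2881138   0.07212977] [-179.81410408  -30.13082187   86.03380462] [-0.42504691  0.66652204 -3.46965015] 0.05711327966889921
head [ 0.46559301 -0.18951102  0.05915994]
[ 215   13   22   98 1770] [[0.4247, -0.182, 0.0528], [0.4304, -0.1585, 0.0725], [0.4344, -0.1283, 0.074]]
[ 332   13   22   98 1752] [[0.4947, -0.1867, 0.0495], [0.498, -0.1623, 0.0722], [0.5035, -0.1322, 0.0737]]
[ 23.6   0.5 -42.2] [ 0.50197607 -0.0028061  -0.86487696]
[-0.00465693  0.03902031 -0.05389557]
```

No contact force, with the cones already inside the holes. Lowering the rest.

Call:
{"fn": "arm_command", "kwargs": {"targets": [0,0,0,-1.5,0,2.6,-0.21,0,0,0,-3,0,5.2,-0.21,0,0,0,-4.5,0,7.8,-0.21,0,0,0,-5.5,0,9.5,-0.21,0,0,0,-5.5,0,9.5,-0.21,0,0,0,-5.5,0,9.5,-0.21]}}

```text
time: 15.1
tool_pos: [0.4566, -0.2787, 0.0449]
ee_rot: [-3.139, -0.525, 1.502]
wrist_force: [0.1, -0.2, -3.5]
width: 0.0573
finger_force: 14.9
```

```bash
python3 chk.py w11.png
```

```text
15.1 [ 0.45656203 -0.27873149  0.04493709] [ 0.4559582  -0.28824226  0.06137426] [-179.83900362  -30.10382928   86.04620574] [ 0.13995604 -0.15007315 -3.54739204] 0.05733991706779437
head [ 0.46576743 -0.18966472  0.04834566]
[ 215   13   22   98 1767] [[0.4248, -0.1821, 0.042], [0.4305, -0.1586, 0.0616], [0.4346, -0.1282, 0.0631]]
[ 332   13   22   98 1757] [[0.4948, -0.1868, 0.0389], [0.4981, -0.1627, 0.0614], [0.5038, -0.1324, 0.063]]
[ 29.1   0.3 -51.5] [ 0.50156856 -0.00243091 -0.86511449]
[ 0.01400373  0.0660536  -0.04324291]
```

Call:
{"fn": "arm_command", "kwargs": {"targets": [0,0,0,-0.5,0,0.9,-0.21,0,0,0,-0.9,0,1.6,-0.21,0,0,0,-0.9,0,1.6,-0.21,0,0,0,-0.9,0,1.6,-0.21]}}

```text
time: 15.55
tool_pos: [0.4567, -0.279, 0.0439]
ee_rot: [-3.14, -0.525, 1.502]
wrist_force: [-1.1, -1.4, 1.7]
width: 0.0571
finger_force: 15.2
```

Call:
{"fn": "arm_command", "kwargs": {"targets": [0,0,0,-0.4,0,0.6,-0.21,0,0,0,-0.4,0,0.6,-0.21,0,0,0,-0.4,0,0.6,-0.21]}}

```text
time: 15.85
tool_pos: [0.4567, -0.2793, 0.0431]
ee_rot: [-3.14, -0.524, 1.502]
wrist_force: [-2.0, -2.2, 4.5]
width: 0.0572
finger_force: 15.6
```

```bash
python3 chk.py w12.png
```

```text
15.85 [ 0.45671503 -0.27927108  0.04309556] [ 0.45609708 -0.28876546  0.05954168] [-179.89722315  -30.05021536   86.07084691] [-2.04952225 -2.1642795   4.49766684] 0.05724179909936863
head [ 0.46580198 -0.19098991  0.04797997]
[ 214    9   23  101 1813] [[0.4249, -0.1824, 0.0423], [0.4307, -0.1588, 0.0616], [0.4347, -0.1283, 0.063]]
[ 332    9   22  100 1800] [[0.4951, -0.1872, 0.0391], [0.4983, -0.1628, 0.0614], [0.5039, -0.1323, 0.0629]]
[ 30.5   0.2 -52.9] [ 0.50075881 -0.00155268 -0.86558547]
[ 0.05984152  0.11973635 -0.02202319]
```

The jaw top at 61.5 mm matches the docked height (62 mm) and the load is on the dock, so it is seated. Releasing and checking before backing off.

Call:
{"fn": "arm_command", "kwargs": {"targets": [0,0,0,0,0,0,-0.3,0,0,0,0,0,0,-0.5,0,0,0,0,0,0,-1,0,0,0,0,0,0,-1,0,0,0,0,0,0,-1,0,0,0,0,0,0,-1,0,0,0,0,0,0,-1]}}

```text
time: 16.6
tool_pos: [0.4565, -0.2787, 0.0424]
ee_rot: [-3.139, -0.525, 1.502]
wrist_force: [0.7, -0.5, -1.2]
width: 0.094
finger_force: 0.0
```

```bash
python3 chk.py w13.png
```

```text
16.6 [ 0.45651539 -0.27868303  0.04235836] [ 0.45591268 -0.28819494  0.05879491] [-179.8355978   -30.10756427   86.04661373] [ 0.69496452 -0.50240764 -1.18276634] 0.09397001257137888
head [ 0.46550458 -0.19085347  0.04806512]
[ 214    9   23  101 1836] [[0.4248, -0.1822, 0.0421], [0.4306, -0.1586, 0.0616], [0.4347, -0.128, 0.063]]
[ 337    9   23  100 1860] [[0.4976, -0.1873, 0.0386], [0.5009, -0.1628, 0.0615], [0.5065, -0.1326, 0.063]]
[ 30.4   0.4 -53.8] [ 0.50162495 -0.00248224 -0.86508164]
[ 0.01039446  0.06231831 -0.04288097]
```

View pics/w13.png

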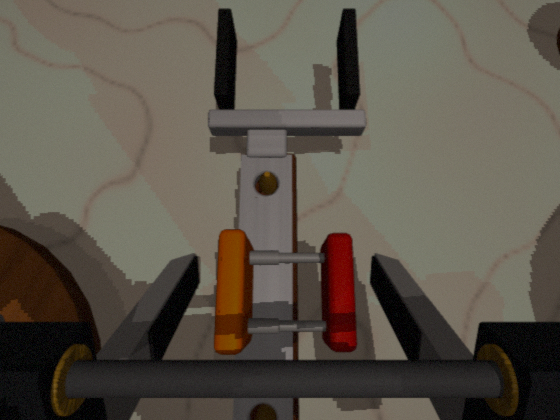

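Both pins show through their holes at (266,183) and (263,412), as at the start, and the fingers are clear of the slabs. Retreating straight up.

Call:
{"fn": "arm_command", "kwargs": {"targets": [0,0,0,5,0,-8.7,-1,0,0,0,15,0,-26,-1,0,0,0,30,0,-52,-1,0,0,0,50,0,-87,-1,0,0,0,75,0,-130,-1,0,0,0,75,0,-130,-1,0,0,0,75,0,-130,-1]}}

```text
time: 17.35
tool_pos: [0.4574, -0.2799, 0.1948]
ee_rot: [3.14, -0.521, 1.504]
wrist_force: [-0.5, -0.2, -0.1]
width: 0.0942
finger_force: 0.0
```

Run:
```python
from h import *
import pickle
o=robot.get_obs();print(o['time'],o['tool_pos'],o['wrist_force'])
d=pickle.load(open('d0.pkl','rb'))
tinfit('scene');s1=tinfit('side')
def sl(s,b):
    h=cv2.cvtColor(s['color'],cv2.COLOR_RGB2HSV);P=cloud(s)
    for lo,hi in(((0,150,60),(6,255,255)),((7,170,90),(18,255,255))):
        m=cv2.inRange(h,lo,hi)>0;k=np.zeros_like(m);k[b[1]:b[3],b[0]:b[2]]=1
        q=P[m&k];print(len(q),np.nanmedian(q,0).round(4),end=' ')
    q=P[155:175,300:335].reshape(-1,3);q=q[q[:,2]>.05];print('jaws',np.median(q,0).round(4))
b=(295,110,350,150);sl(d['side'],b);sl(s1,b)
s=snap('wrist');h=cv2.cvtColor(s['color'],cv2.COLOR_RGB2HSV)
# changes outside arm: compare depth maps
for n in('side','scene'):
    a=d[n]['range_z'];c=robot.snapshot(n)['range_z'];m=((abs(a-c)>.012)&(a>0)&(c>0)).astype(np.uint8)
    m=cv2.morphologyEx(m,cv2.MORPH_OPEN,np.ones((3,3)));_,l,st,ce=cv2.connectedComponentsWithStats(m);print(n,[x.tolist() for x in st[1:] if x[4]>25])
```

```text
17.35 [ 0.45743868 -0.27988161  0.19478851] [-0.45702163 -0.17076548 -0.10288513]
scene 62 z [0.024 0.074] top [0.508 0.134 0.071] [0.026 0.03  0.007]
side 159 z [0.014 0.072] top [0.507 0.131 0.069] [0.037 0.042 0.007]
41 [ 0.4802 -0.2813  0.0762] 67 [ 0.432  -0.2766  0.0761] jaws [ 0.4331 -0.1391  0.0594]
44 [ 0.479  -0.2798  0.0766] 66 [ 0.4313 -0.2736  0.0812] jaws [ 0.4322 -0.1408  0.0604]
side [[304, 0, 186, 244, 17166], [455, 0, 105, 92, 4301], [472, 43, 5, 13, 48], [464, 44, 5, 12, 44], [467, 68, 5, 8, 33], [508, 161, 21, 13, 157], [503, 178, 35, 38, 893], [277, 217, 15, 10, 114], [276, 227, 17, 9, 92], [276, 236, 14, 6, 50], [254, 280, 17, 28, 326], [252, 282, 6, 11, 43]]
scene [[124, 0, 139, 124, 5409], [312, 0, 78, 147, 9239], [295, 209, 17, 20, 221], [298, 223, 14, 12, 69], [363, 245, 16, 17, 203], [359, 257, 18, 17, 214]]
```

The reacher is seated in its original pose. The tin stands upright in front of the rack, and apart from the arm the only depth changes are at the tin's old and new places.

```bash
python3 -c "
from bench import robot
print(robot.close_job())"
```

```text
the job is handed in; nothing more can be done
None
```

The job is handed in at about 17.5 s: the tin stands upright and free about 9 cm in front of the rack, the reacher is back on both dock pins the same way round, and the other things are where they were.

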